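Scrap the worn bearing through the reject-box flap

TASK

Two bearings pulled off the motor lie on the feed tray of the red reject box. Push the rusty one with the fingertips along the tray, through the hanging flap and over the ledge behind it so that it drops into the box, without picking it up or flicking it; then draw the fingers back out so that the flap swings shut. Leave the bright blue-sealed bearing where it lies on the tray, and leave the other motor parts and the screwdriver on the bench alone.

Things in the scene. Friction and masses are not known exactly. Their poses are not given: they have to be found in the camera images.
- reject_box: Red sheet-steel reject box fixed to the bench, 250 mm wide, with an aluminium feed tray in front. Origin: on the bench top below the middle of the flap. +x: the level direction in which parts are pushed in; y across; z up. The tray's top is 110 mm above the bench, from x = -180 mm (open edge, no lip) to x = 0; 238 mm clear between side rails 16 mm high
- box_mouth (a point): Middle of the opening at x = 0, on the tray's top face (110 mm above the bench). The opening is 238 mm wide and reaches up to a hinge rod 65 mm above the tray. The clear cover on top of the box, 78 mm above the tray, runs from here 170 mm in, so only fingers slanting forward and down (about 45 degrees) can follow a part in
- box_ledge (a point): Middle of the inner edge of the ledge: the tray goes on level for 40 mm past the opening, then there is a drop of 105 mm to a rubber mat; back wall 124 mm further in. A bearing tips off by itself once its centre has passed this edge; pushed at its rim, that brings the fingertips some 10 to 25 mm past the flap
- flap (a joint): Gravity flap: steel sheet 230 x 62 mm, 0.16 kg, hung from a rod 68 mm above the tray at the opening, lower edge 6 mm above the tray. 0 = hanging shut (it cannot swing outward); grows as the lower edge swings into the box, to 1.45 rad. Swings freely, falls shut by its own weight within half a second, drags lightly on what is under it
- worn_bearing_center (a point): Centre (half-way up) of the worn bearing: rust-brown ball bearing with open balls, lying flat, 72 mm outside, 30 mm bore, 27 mm high, about 0.5 kg. It lies on the left or right half of the tray, 75 to 100 mm in front of the flap
- good_bearing_center (a point): Centre (half-way up) of the good bearing: bright steel with a blue seal, same size, lying flat on the other half of the tray; the gap between the two is 25 mm or more. To be left where it is
- end_flange_center (a point): Aluminium motor end flange lying on the bench, 130 mm round foot, 40 mm high; point on its axis 20 mm up. Bystander
- rotor_center (a point): Motor rotor with shaft (260 mm long, 82 mm thick) on a wooden cradle on the bench, 91 mm high; point at its middle. Bystander
- screwdriver_grip (a point): Red-handled screwdriver lying on the bench; point on its handle. Bystander

How it is judged:
On the way, in this order (a step that is already met when the one before it is completed fails the run):
1. the worn bearing is under the opened flap, still on the ledge (value of joint flap above 0.3 rad and x of worn_bearing_center in the frame of reject_box between -0.02 and 0.045 m and z of worn_bearing_center in the frame of reject_box above 0.11 m), for 0.05 s.
2. the worn bearing has dropped off the ledge into the box (x of worn_bearing_center in the frame of reject_box above 0 m and z of worn_bearing_center in the frame of reject_box below 0.08 m), for 0.1 s.
At the end, for the whole second after the job is handed in: The worn bearing lies in the box below the ledge (its centre less than 80 mm above the bench, inside the walls), the flap hangs shut (within 0.06 rad), the good bearing is within 10 mm of where it lay, and the flange, rotor and screwdriver within 15 mm of theirs (all of step 2 and x of worn_bearing_center in the frame of reject_box below 0.17 m and y of worn_bearing_center in the frame of reject_box between -0.125 and 0.125 m and value of joint flap below 0.06 rad and distance of good_bearing_center from where it was at the start of the episode below 0.01 m and distance of each of end_flange_center, rotor_center, screwdriver_grip from where it was at the start of the episode below 0.015 m); the robot touches nothing.
It fails at once if the worn bearing was lifted more than 20 mm off the tray (z of worn_bearing_center in the frame of reject_box above 0.1435 m).
It fails at once if the worn bearing was flicked (faster than 0.5 m/s on the tray) (linear speed of worn_bearing above 0.5 m/s and x of worn_bearing_center in the frame of reject_box below 0.03 m and z of worn_bearing_center in the frame of reject_box above 0.11 m).
It fails at once if the worn bearing fell off the tray onto the bench (z of worn_bearing_center in the frame of reject_box below 0.09 m and x of worn_bearing_center in the frame of reject_box below 0 m).
It fails at once if the good bearing was pushed away or lifted (over 10 mm) (distance of good_bearing_center from where it was at the start of the episode above 0.01 m).
It fails at once if the end flange, rotor or screwdriver on the bench was disturbed (over 15 mm) (distance of any of end_flange_center, rotor_center, screwdriver_grip from where it was at the start of the episode above 0.015 m).
It also fails if it takes over 35 s, if anything falls off the work surface, if the arm or the gripper's body presses on something with over 40 N, if the wrist force passes 120 N, or if a joint passes its speed limit or range.

ROBOT

A 6-joint arm with a two-finger parallel gripper is mounted at the origin on the work surface. World frame = base frame: x ahead of the robot, y to its left, z up, the work surface at z = 0. Lengths are in m, angles in rad, forces in N, time in s.
With the tool pointing down it reaches from about 0.35 to 0.975 m from the base axis. Payload 7.1 kg.
Tool frame: the origin (TCP) lies midway between the tips of the shut fingers; the grasp point (between the pads) lies 19 mm behind it; z points along the fingers, x is the direction in which the jaws open and shut, and the axes are right-handed (so a half turn about z gives the same grasp; the last joint's range is limited). The gripper opens to 88 mm and grips with 3 to 60 N. Pads are 20 mm wide; open, the fingers measure 115 mm over their backs; the gripper's body (75 mm by 178 mm) begins 61 mm behind the grasp point.
Start: joints at [-1.2, 0.423, 1.63, -0, 1.089, -0.019], TCP at [0.238, -0.578, 0.199] pointing down, gripper open.
Joint ranges: [-3, 3], [-0.9, 2.11], [0.09, 2.58], [-1.31, 4.45], [0.11, 2.69], [-2.54, 2.54]. Speed limits (rad/s): [2.39, 2.39, 3.01, 3.14, 3.14, 3.14].

INTERFACE

Orientations are given as a unit quaternion [w, x, y, z].
In Python, from station import move_pose, movel, movej, command_gripper, wait, inverse_kinematics, read_camera, camera_info, MotionError, job_done, get_time, get_joint_pos, get_qvel, get_effort, get_tcp_pos, get_ee_rot, get_ft_force, get_ft_torque, get_grip_width gives the robot as it stands. Calls block until the motion is done:
- move_pose(position, orientation): joint-space move of the TCP to a pose.
- movel(position, frame=None, v=0.15, until_force=None): straight line of the TCP; frame=None keeps the orientation; v is the mean speed in m/s. With until_force (N) it stops when the force on the tool has changed by that much, and returns True; else False.
- movej(angles): joint-space move.
- command_gripper(opening): opening from 0.0 (shut) to 1.0 (fully open); the grip force is fixed at half the most; returns when the fingers have stopped.
- wait(seconds).
- inverse_kinematics(position, orientation): joint angles nearest the present ones, or None.
- read_camera(name): name is "side" or "top"; returns the picture (400x640x3 uint8, red, green, blue); there is no depth.
- camera_info(name): a dict with "intrinsics" (3x3 intrinsics, pixels), "T" (4x4, takes a point from camera to world coordinates). Camera axes: x right, y up, looking along -z (the intrinsics and any distortion apply to the point x, -y, -z); pixel columns grow to the right and rows downward; lengths in m; the calibration is good to about 2 mm. A picture is of the moment at which its call begins. camera_info takes no time and is no camera call.
A pose or a line that the arm cannot do raises MotionError and nothing moves.
- job_done(): hands the job in, once; it reports no verdict.
Readings, each from a call of its own:
- get_time(): time.
- get_joint_pos(): joint angles.
- get_qvel(): joint speeds.
- get_effort(): joint torques, N m.
- get_tcp_pos(): TCP position.
- get_ee_rot(): TCP orientation.
- get_ft_force(): force on the tool from outside, world axes, zero at the start.
- get_ft_torque(): the same for the moment, N m.
- get_grip_width(): opening from 0.0 (shut) to 1.0 (fully open).
Only numpy, scipy, OpenCV 4.12 (cv2) and the standard library are available. Lean on these libraries where they do the work, as an engineer would, in place of code of your own. Each camera call takes 0.05 s, during which the arm holds its last target.

## Working session

There is one attempt and no reset: what is moved stays moved. The work goes in short steps, each a Python script; the robot and the scene stay as the last script left them, time stands still between calls to the robot, and variables do not carry over. Pictures are saved under pics/ and viewed, and the job is handed in when it is done.

```bash
mkdir -p pics; ls
python3 - <<'E'
from station import *
import cv2, numpy as np
np.set_printoptions(precision=4,suppress=True)
for n in ("side","top"):
    im=read_camera(n); cv2.imwrite(f"pics/{n}0.png",im[:,:,::-1]); c=camera_info(n); print(n,c)
print(get_time(),get_tcp_pos(),get_ee_rot(),get_grip_width())
E
```

```text
pics
side {'intrinsics': array([[388.2699,   0.    , 322.1575],
       [  0.    , 388.2699, 199.6205],
       [  0.    ,   0.    ,   1.    ]]), 'T': array([[-0.6721,  0.5699, -0.4727,  0.0201],
       [-0.7404, -0.5207,  0.425 ,  0.553 ],
       [-0.0039,  0.6357,  0.7719,  1.0425],
       [ 0.    ,  0.    ,  0.    ,  1.    ]])}
top {'intrinsics': array([[386.7008,   0.    , 325.0442],
       [  0.    , 386.7008, 203.5138],
       [  0.    ,   0.    ,   1.    ]]), 'T': array([[ 0.0082,  0.9968, -0.0796,  0.464 ],
       [-0.9999,  0.009 ,  0.01  ,  0.0662],
       [ 0.0107,  0.0795,  0.9968,  1.2896],
       [ 0.    ,  0.    ,  0.    ,  1.    ]])}
0.1 [ 0.2373 -0.5776  0.1979] [-0.0004  0.8307 -0.5568 -0.0005] 0.9983063545502414
```

View pics/top0.png

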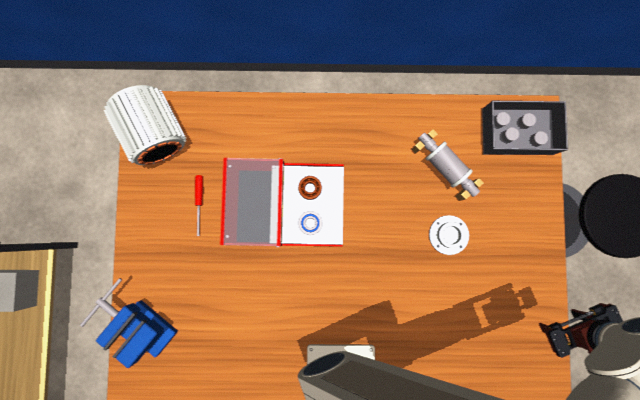

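View pics/side0.png

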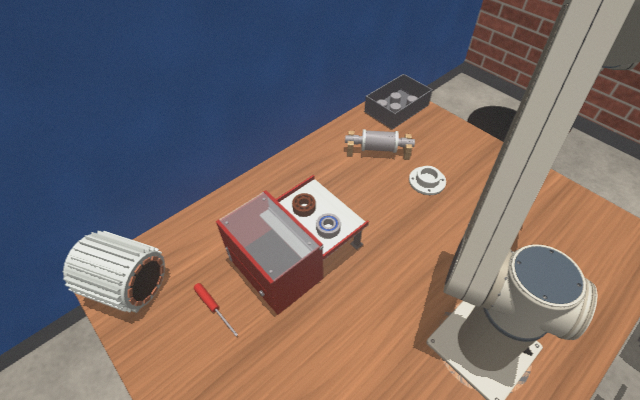

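The top view shows the tray (white, about cols 282–343, rows 165–245) with the box to its left. The rusty bearing is at about (310,188) and the blue-sealed one at about (310,223). The push direction is image left, roughly world +y. Next I'll measure these positions.

```bash
cat > h.py <<'E'
from station import *
import cv2, numpy as np
np.set_printoptions(precision=4,suppress=True)
def ray(n,u,v):
    c=camera_info(n);K=c["intrinsics"];T=c["T"]
    d=np.array([(u-K[0,2])/K[0,0],-(v-K[1,2])/K[1,1],-1.]);return T[:3,3],T[:3,:3]@d
def plane(n,u,v,z):
    o,d=ray(n,u,v);return o+d*(z-o[2])/d[2]
def proj(n,p):
    c=camera_info(n);K=c["intrinsics"];T=c["T"]
    q=T[:3,:3].T@(np.asarray(p)-T[:3,3]);return np.array([K[0,2]+K[0,0]*q[0]/-q[2],K[1,2]-K[1,1]*q[1]/-q[2]])
def two(u1,u2):
    A=[];b=[]
    for n,(u,v) in (("top",u1),("side",u2)):
        o,d=ray(n,u,v);d=d/np.linalg.norm(d);P=np.eye(3)-np.outer(d,d);A.append(P);b.append(P@o)
    return np.linalg.lstsq(np.vstack(A),np.hstack(b),rcond=None)[0]
E
python3 - <<'E'
from h import *
t=cv2.imread("pics/top0.png"); s=cv2.imread("pics/side0.png")
cv2.imwrite("pics/tz.png",cv2.resize(t[150:255,212:352],None,fx=5,fy=5,interpolation=cv2.INTER_CUBIC))
cv2.imwrite("pics/sz.png",cv2.resize(s[170:310,215:375],None,fx=4,fy=4,interpolation=cv2.INTER_CUBIC))
for n,im,roi in (("top",t,(282,165,344,246)),("side",s,(280,180,370,255))):
    x0,y0,x1,y1=roi
    h=cv2.cvtColor(im,cv2.COLOR_BGR2HSV)
    R=np.zeros(h.shape[:2],np.uint8);R[y0:y1,x0:x1]=255
    b=im.astype(int)
    rust=((b[:,:,2]-b[:,:,0]>25)&(b[:,:,2]<190)).astype(np.uint8)*255&R
    blue=((b[:,:,0]-b[:,:,2]>25)).astype(np.uint8)*255&R
    for nm,m in (("rust",rust),("blue",blue)):
        cs,_=cv2.findContours(m,cv2.RETR_EXTERNAL,cv2.CHAIN_APPROX_NONE)
        for c in sorted(cs,key=cv2.contourArea)[::-1][:3]:
            if len(c)>=5 and cv2.contourArea(c)>20:
                e=cv2.fitEllipse(c); print(n,nm,cv2.contourArea(c),cv2.boundingRect(c),e[0],e[1],plane(n,*e[0],.137))
E
```

```text
top rust 350.5 (298, 176, 23, 23) (309.38275146484375, 187.64234924316406) (21.495342254638672, 21.73646354675293) [0.6033 0.102  0.137 ]
top blue 247.0 (301, 214, 19, 18) (309.8671569824219, 222.51644897460938) (17.564058303833008, 18.01441764831543) [0.4988 0.0994 0.137 ]
side rust 1481.5 (317, 180, 53, 75) (343.47808837890625, 216.38790893554688) (54.19282913208008, 82.23920440673828) [0.4857 0.0511 0.137 ]
side rust 382.0 (292, 193, 24, 24) (303.32781982421875, 203.62509155273438) (21.64055633544922, 22.98705291748047) [0.6011 0.1065 0.137 ]
side rust 307.0 (280, 180, 32, 21) (289.7616882324219, 186.87130737304688) (16.222421646118164, 35.62024688720703) [0.6804 0.0942 0.137 ]
side blue 210.0 (319, 216, 19, 15) (328.05029296875, 222.9463348388672) (14.563342094421387, 18.472471237182617) [0.4987 0.1004 0.137 ]
```

View pics/tz.png

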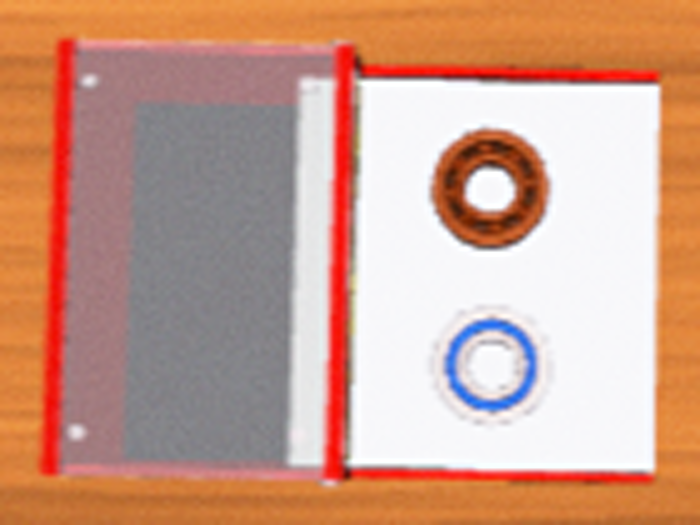

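View pics/sz.png

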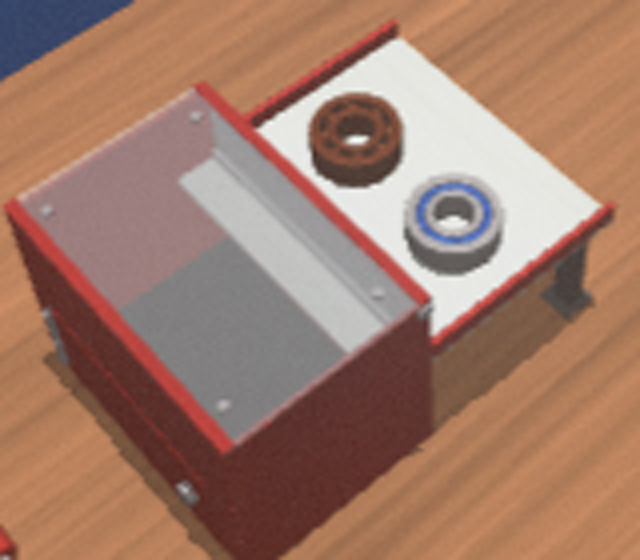

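Zoomed in, the worn bearing is the upper one (top view about (309.4,187.6)) and the good one is nearer the robot (about (309.9,222.5)). The two cameras agree to about 5 mm. Next I'll fit the box pose from its edges.

Run:
```python
from h import *
t=cv2.imread("pics/top0.png").astype(int)
g=t.min(axis=2)  # white=high, wood low (blue)
# open edge: rows 172..238, white->wood transition subpixel
P=[]
for r in range(172,239,3):
    p=g[r,335:352].astype(float); hi=p[:4].mean(); lo=p[-4:].mean(); m=(hi+lo)/2
    i=np.where((p[:-1]>=m)&(p[1:]<m))[0][0]; P.append(plane("top",335+i+(p[i]-m)/(p[i]-p[i+1]),r,.110)[:2])
P=np.array(P); k=np.polyfit(P[:,0],P[:,1],1); print("open edge y=k x+c",k,"at x=.55",np.polyval(k,.55), "res",np.std(P[:,1]-np.polyval(k,P[:,0])))
# rails: red lines; inner edge white->red at tray
for nm,rng,dr in (("far",(180,160),-1),("near",(232,252),1)):
    P=[]
    for c in range(288,340,3):
        rr=np.arange(rng[0],rng[1],dr); p=t[rr,c,1].astype(float)
        i=np.where(p<140)[0]
        if 298<=c<=322 and nm=="x": continue
        i=i[0]; f=i-1+(p[i-1]-140)/(p[i-1]-p[i]); P.append(plane("top",c,rng[0]+dr*f,.126 if nm=="near" else .126)[:2])
    P=np.array(P); k=np.polyfit(P[:,1],P[:,0],1); print(nm,"x=k y+c",k,"at y=.1",np.polyval(k,.1),np.std(P[:,0]-np.polyval(k,P[:,1])))
# red bars
red=((t[:,:,2]-t[:,:,1]>120)&(t[:,:,1]<60))
for nm,a,b in (("back bar",219,229),("hinge bar",275,285)):
    P=[]
    for r in range(163,241,3):
        c=np.where(red[r,a:b])[0]
        if len(c): P.append(plane("top",a+c.mean(),r,.19)[:2])
    P=np.array(P);k=np.polyfit(P[:,0],P[:,1],1); print(nm,k,"at x=.55",np.polyval(k,.55),np.std(P[:,1]-np.polyval(k,P[:,0])),len(P))
# side view checks
s=lambda u,v,z:plane("side",215+u/4,170+v/4,z)
print("open corner far (rail in)",s(398,38,.11),"near end rail top",s(612,208,.126),"hinge post far",s(203,85,.19),"near",s(430,300,.19))
```

```text
open edge y=k x+c [-0.0118  0.0061] at x=.55 -0.00040369172799601186 res 0.0002545939671547942
far x=k y+c [-0.0483  0.66  ] at y=.1 0.6551926703289982 0.022311861722046158
near x=k y+c [0.0103 0.4353] at y=.1 0.4363796240069515 0.0003572735365891251
back bar [-0.0076  0.3497] at x=.55 0.34556116810630993 0.0005286550625219555 26
hinge bar [-0.01    0.1905] at x=.55 0.1850047307488291 0.000619889188465178 26
open corner far (rail in) [0.6706 0.001  0.11  ] near end rail top [0.4285 0.0065 0.126 ] hinge post far [0.6756 0.1832 0.19  ] near [0.4286 0.1855 0.19  ]
```

```bash
cat >> h.py <<'E'
from scipy.spatial.transform import Rotation
E_=np.array([.010,1.,0]);E_/=np.linalg.norm(E_)
O=np.array([.5545,.180,0.])   # reject box origin
def P(xb,px=.602,z=.121): # xb: box x; px: world x at bearing row y=.103
    yy=O[1]+xb-.0100*(px-O[0]); return np.array([px+.010*(yy-.103),yy,z])
def Q(sgn,deg=45):
    a=np.radians(deg); z=E_*np.cos(a)-np.array([0,0,np.sin(a)]); x=sgn*np.array([E_[1],-E_[0],0]); y=np.cross(z,x)
    q=Rotation.from_matrix(np.c_[x,y,z]).as_quat(); return q[[3,0,1,2]]
E
python3 - <<'E'
from h import *
for s in (1,-1):
    for xb,z in ((-.16,.35),(-.16,.121),(.03,.121)):
        print(s,xb,z,P(xb,z=z),inverse_kinematics(P(xb,z=z),Q(s)))
E
```

```text
1 -0.16 0.35 [0.6012 0.0195 0.35  ] [-0.3656  0.3873  1.554   0.725   1.5442 -0.5071]
1 -0.16 0.121 [0.6012 0.0195 0.121 ] [-0.3656  0.6674  1.6888  0.777   1.2388 -0.7938]
1 0.03 0.121 [0.6031 0.2095 0.121 ] [-0.0638  0.6298  1.7723  0.9503  1.0509 -0.6835]
-1 -0.16 0.35 [0.6012 0.0195 0.35  ] None
-1 -0.16 0.121 [0.6012 0.0195 0.121 ] [-0.3656  0.6674  1.6888  0.777   1.2388  2.3478]
-1 0.03 0.121 [0.6031 0.2095 0.121 ] [-0.0638  0.6298  1.7723  0.9503  1.0509  2.4581]
```

Run:
```python
from h import *
p=get_tcp_pos()
movel([p[0],p[1],.35],v=.3)
command_gripper(.36)
move_pose(P(-.16,z=.35),Q(1)); print(get_time(),get_tcp_pos())
movel(P(-.16,z=.17),v=.15)
print(movel(P(-.16,z=.123),v=.06,until_force=8),get_tcp_pos(),get_grip_width(),get_ft_force(),get_time())
for n in ("side","top"): cv2.imwrite(f"pics/{n}1.png",read_camera(n)[:,:,::-1])
t=cv2.imread("pics/top1.png"); s=cv2.imread("pics/side1.png")
cv2.imwrite("pics/a1.png",np.hstack([cv2.resize(t[150:260,232:372],(420,330)),cv2.resize(s[160:270,240:366],(378,330))]))
```

```text
4.1333 [0.6012 0.0187 0.3501]
False [0.6014 0.0195 0.1232] 0.3596972828843692 [0.0014 0.8787 0.5668] 6.4167
```

View pics/a1.png

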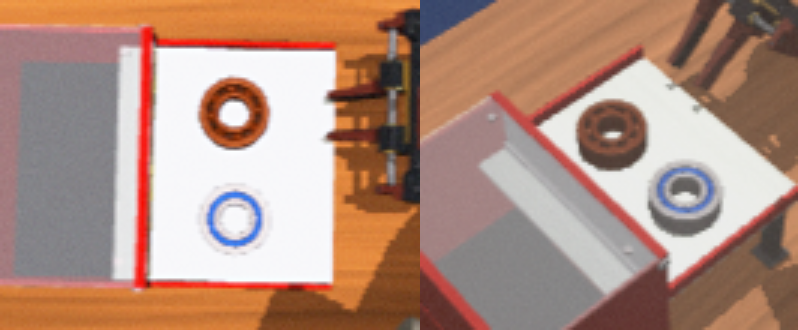

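The fingertips (zoomed rows 97 and 135) straddle the worn bearing's row (113), about 2–3 mm nearer the robot than its centre. I'll shift +2 mm in x, push until the bearing is near the flap, then check.

Run:
```python
from h import *
movel(P(-.15,.6035,.122),v=.1)
print(movel(P(-.08,.6035,.122),v=.06,until_force=15),get_tcp_pos(),get_ft_force(),get_time())
for n in ("side","top"): cv2.imwrite(f"pics/{n}2.png",read_camera(n)[:,:,::-1])
t=cv2.imread("pics/top2.png"); s=cv2.imread("pics/side2.png")
cv2.imwrite("pics/a2.png",np.hstack([cv2.resize(t[150:260,232:372],(420,330)),cv2.resize(s[160:270,240:366],(378,330))]))
```

```text
False [0.6036 0.0994 0.1221] [ 1.4648 -1.9631  0.2972] 8.0833
```

View pics/a2.png

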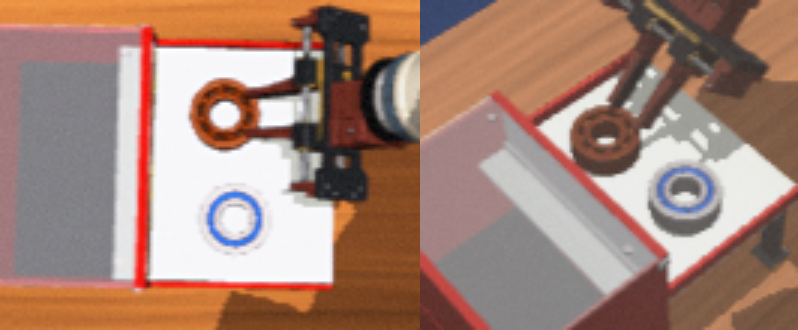

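The bearing has moved toward the flap and still lies flat. The good bearing hasn't moved. I'll check the numbers before pushing under the flap.

Run:
```python
from h import *
for k in (0,2):
  for n,(a,b,c,d) in (("top",(285,172,325,204)),("side",(285,190,318,225))):
    b_=cv2.imread(f"pics/{n}{k}.png").astype(int)
    m=((b_[:,:,2]-b_[:,:,0]>25)&(b_[:,:,2]<190)).astype(np.uint8); M=np.zeros_like(m);M[b:d,a:c]=m[b:d,a:c]
    cs,_=cv2.findContours(M,cv2.RETR_EXTERNAL,cv2.CHAIN_APPROX_NONE);c_=max(cs,key=cv2.contourArea);print(k,n,cv2.boundingRect(c_),cv2.contourArea(c_))
p=get_tcp_pos(); print("tcp px",proj("top",p),proj("side",p),"left edge y:",[plane("top",u,187.6,.137)[1] for u in (295,298)])
im=np.hstack([cv2.resize(cv2.imread("pics/top2.png")[165:215,280:340],(480,400),interpolation=cv2.INTER_CUBIC),cv2.resize(cv2.imread("pics/side2.png")[180:230,285:325],(320,400),interpolation=cv2.INTER_CUBIC)])
cv2.imwrite("pics/b2.png",im)
```

```text
0 top (298, 176, 23, 23) 350.5
0 side (292, 193, 24, 24) 382.0
2 top (295, 176, 30, 24) 410.5
2 side (290, 190, 28, 28) 410.0
tcp px [310.4135 188.1625] [304.8161 205.0132] left edge y: [np.float64(0.14510370678839024), np.float64(0.136117725557459)]
```

View pics/b2.png

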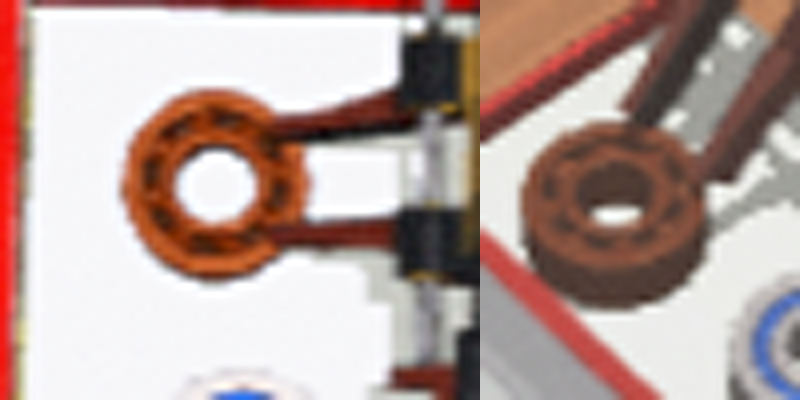

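Run:
```python
from h import *
print(two((313.8,181.5),(303.75,195)),two((313.8,194),(313.1,202.5)),get_grip_width())
```

```text
[0.6205 0.0885 0.1458] [0.582  0.087  0.1438] 0.3603833921312263
```

Triangulating the fingertips gives z≈0.145 and y≈0.088, about 24 mm behind the TCP along the fingers. The linkage draws the tips back when open, so they are bearing on the bearing's top edge. I'll back off, shut the fingers so the tips sit at the TCP, and look again.

Run:
```python
from h import *
c=plane("top",306.9,187.9,.137); print("bearing",c)
movel(P(-.16,.6035,.122),v=.12)
command_gripper(0.0); print(get_grip_width())
movel(P(-.13,.6025,.122),v=.1)
print(get_tcp_pos(),get_ft_force(),get_time())
for n in ("side","top"): cv2.imwrite(f"pics/{n}3.png",read_camera(n)[:,:,::-1])
im=np.hstack([cv2.resize(cv2.imread("pics/top3.png")[165:215,280:340],(480,400),interpolation=cv2.INTER_CUBIC),cv2.resize(cv2.imread("pics/side3.png")[180:230,285:325],(320,400),interpolation=cv2.INTER_CUBIC)])
cv2.imwrite("pics/b3.png",im)
p=get_tcp_pos();print("tcp zoom", (proj("top",p)-[280,165])*8,(proj("side",p)-[285,180])*8+[480,0])
```

```text
bearing [0.6025 0.1094 0.137 ]
0.0035093951662094076
[0.6017 0.0505 0.1221] [1.4911 0.7011 0.0735] 10.0917
tcp zoom [374.0806 190.4842] [738.7608 134.5967]
```

View pics/b3.png

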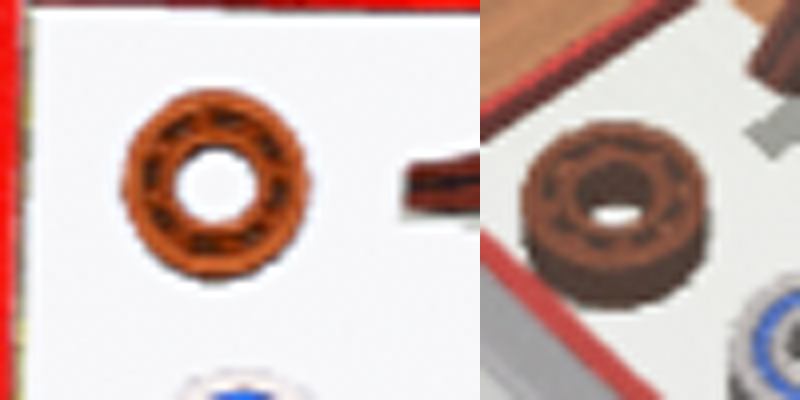

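Run:
```python
from h import *
T=(280+405/8,165+187/8)
for s in ((750,68),(763,83),(775,95)): print(two(T,(285+(s[0]-480)/8,180+s[1]/8)))
p=plane("side",285+(763-480)/8,180+150/8,.11);print("shadow",p)
# shadow of bearing? sun direction unknown
for n in ("side","top"): print(n, proj(n,[.602,.0505,.122]))
im=np.hstack([cv2.resize(cv2.imread("pics/top3.png")[170:220,310:370],(480,400),interpolation=cv2.INTER_CUBIC),cv2.resize(cv2.imread("pics/side3.png")[165:205,303:335],(320,400),interpolation=cv2.INTER_CUBIC)])
cv2.imwrite("pics/c3.png",im)
```

```text
[0.6015 0.0405 0.1542]
[0.6006 0.0383 0.1449]
[0.5996 0.0365 0.1376]
shadow [0.5975 0.0413 0.11  ]
side [317.1505 196.9863]
top [326.4817 188.824 ]
```

View pics/c3.png

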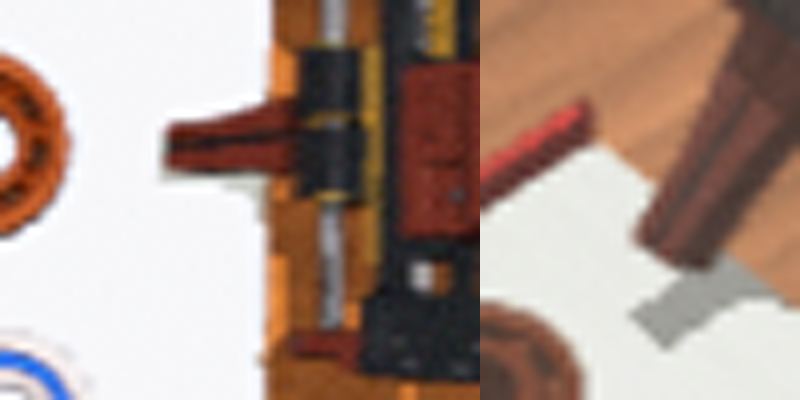

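Even shut, the real tips sit about 20 mm higher and further back along the fingers than the reported TCP: the tip appears at (0.600, 0.038, 0.143), while the TCP reads (0.602, 0.0505, 0.122). So the offset isn't caused by the opening. I'll find the tray height by a light touch-down here, clear of both bearings.

Run:
```python
from h import *
p=get_tcp_pos()
r=movel([p[0],p[1],.096],v=.025,until_force=4); q=get_tcp_pos(); print(r,q,get_ft_force(),get_time())
movel([p[0],p[1],q[2]+.004],v=.05); print(get_tcp_pos(),get_ft_force())
for n in ("side","top"): cv2.imwrite(f"pics/{n}4.png",read_camera(n)[:,:,::-1])
im=np.hstack([cv2.resize(cv2.imread("pics/top4.png")[165:215,290:350],(480,400),interpolation=cv2.INTER_CUBIC),cv2.resize(cv2.imread("pics/side4.png")[175:225,295:335],(320,400),interpolation=cv2.INTER_CUBIC)])
cv2.imwrite("pics/b4.png",im)
```

```text
True [0.602  0.0498 0.1005] [ 0.0314 -1.0041  5.8721] 11.0083
[0.6022 0.0496 0.1046] [ 0.4135  0.0942 -0.0445]
```

View pics/b4.png

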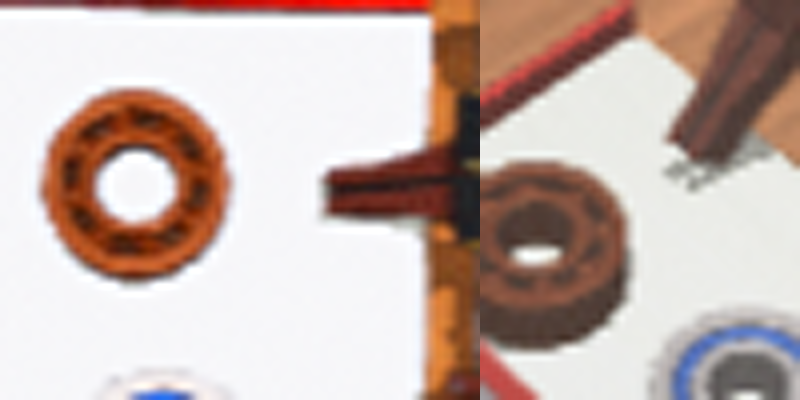

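Run:
```python
from h import *
movel(P(-.100,.604,.105),v=.1)
print(movel(P(-.075,.604,.105),v=.06,until_force=15),get_tcp_pos(),get_ft_force(),get_time())
for n in ("side","top"): cv2.imwrite(f"pics/{n}5.png",read_camera(n)[:,:,::-1])
im=np.hstack([cv2.resize(cv2.imread("pics/top5.png")[155:255,280:380],(400,400),interpolation=cv2.INTER_CUBIC),cv2.resize(cv2.imread("pics/side5.png")[140:240,285:385],(400,400),interpolation=cv2.INTER_CUBIC)])
cv2.imwrite("pics/b5.png",im)
```

```text
False [0.6038 0.1051 0.1051] [-0.9526  0.0691  0.1118] 12.375
```

View pics/b5.png

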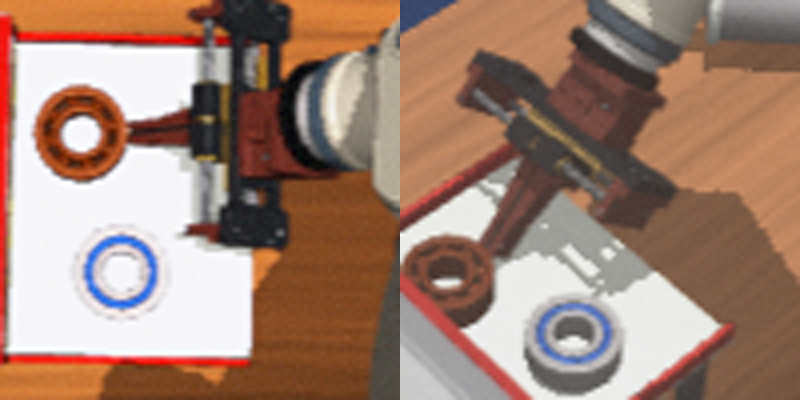

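The bearing is now pushed flat to about (300.5,188) in the top view, with the shut tips on its rim; the good bearing is untouched at about (310.5,222.5). Before going on I'll check how high the gripper's near end passes over the good bearing.

Run:
```python
from h import *
print("worn",plane("top",300.5,188.2,.137))
print("bracket", two((327.5,213),(285+(607-400)/4,140+212/4)))
print("bracket", two((327.5,213),(285+(620-400)/4,140+225/4)))
im=cv2.resize(cv2.imread("pics/side5.png")[150:230,310:400],(720,600),interpolation=cv2.INTER_CUBIC);cv2.imwrite("pics/s5z.png",im)
```

```text
worn [0.6014 0.1286 0.137 ]
bracket [0.5227 0.0473 0.2073]
bracket [0.5198 0.0438 0.1935]
```

View pics/s5z.png

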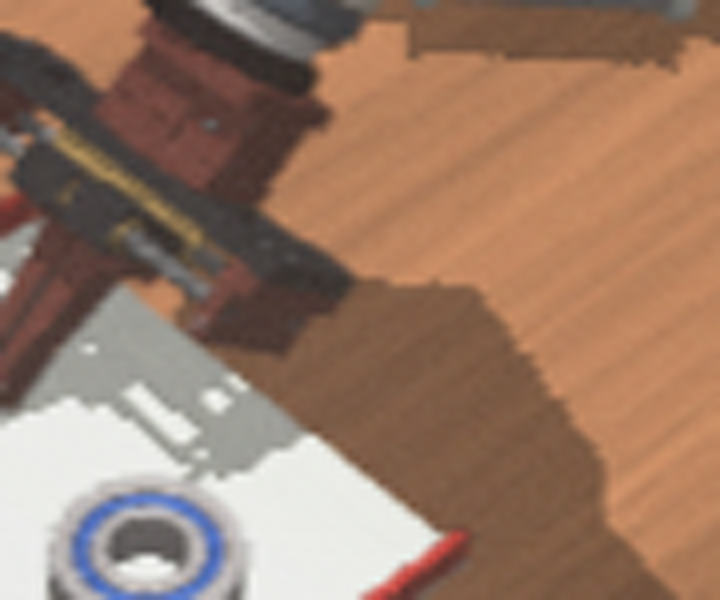

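Run:
```python
from h import *
for uv in ((190,325),(225,262),(290,352),(350,280)):
    o,d=ray("side",310+uv[0]/8,150+uv[1]/7.5)
    print(uv,[ (o+d*(x-o[0])/d[0]) for x in (.515,.525)])
```

```text
(190, 325) [array([0.515 , 0.0648, 0.2262]), array([0.525 , 0.055 , 0.2097])]
(225, 262) [array([0.515 , 0.049 , 0.2491]), array([0.525 , 0.0388, 0.2331])]
(290, 352) [array([0.515 , 0.013 , 0.1689]), array([0.525 , 0.0021, 0.1512])]
(350, 280) [array([ 0.515 , -0.0165,  0.1888]), array([ 0.525 , -0.028 ,  0.1716])]
```

The gripper's lowest corner is at z≈0.15–0.17, clear of the good bearing's top (0.137), and its front stays short of the hinge bar. I'll push through the flap now with a force guard.

Run:
```python
from h import *
def snap(k):
    for n in ("side","top"): cv2.imwrite(f"pics/{n}{k}.png",read_camera(n)[:,:,::-1])
    return np.hstack([cv2.resize(cv2.imread(f"pics/top{k}.png")[155:255,215:335],(400,333),interpolation=cv2.INTER_CUBIC),cv2.resize(cv2.imread(f"pics/side{k}.png")[150:250,250:370],(400,333),interpolation=cv2.INTER_CUBIC)])
print(movel(P(-.01,.604,.105),v=.06,until_force=25),get_tcp_pos(),get_ft_force(),get_time())
im1=snap(6)[:300]
print(movel(P(.026,.604,.105),v=.05,until_force=25),get_tcp_pos(),get_ft_force(),get_time())
wait(.3)
im2=snap(7)[:300]
cv2.imwrite("pics/b67.png",np.vstack([im1,im2]))
```

```text
False [0.6045 0.1697 0.1051] [-0.0977 -0.5644  0.0118] 13.7083
False [0.6048 0.2055 0.1048] [ 0.1058  0.2055 -0.1848] 14.675
```

View pics/b67.png

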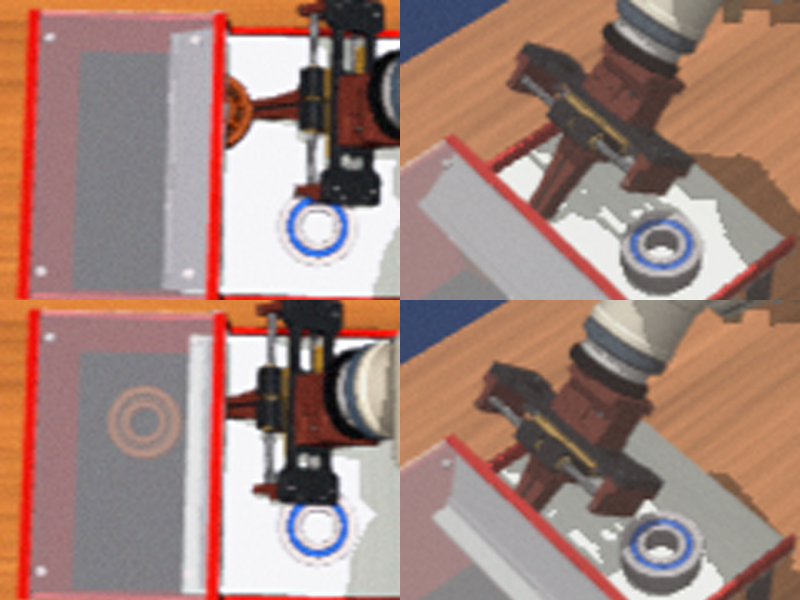

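In the upper pair the bearing is under the opened flap. In the lower pair it lies in the box on the mat (bottom-left panel, about (143,422)), and the good bearing hasn't moved. Now I'll draw the fingers straight back, then up.

Run:
```python
from h import *
movel(P(-.14,.604,.107),v=.12)
movel(P(-.19,.604,.30),v=.2); wait(.5)
print(get_tcp_pos(),get_ft_force(),get_time())
for n in ("side","top"): cv2.imwrite(f"pics/{n}8.png",read_camera(n)[:,:,::-1])
for k in (0,8):
    b=cv2.imread(f"pics/top{k}.png").astype(int); m=((b[:,:,0]-b[:,:,2]>25)).astype(np.uint8);m[:214]=0;m[233:]=0;m[:,:298]=0;m[:,322:]=0
    M=cv2.moments(m,True);print("good",k,plane("top",M["m10"]/M["m00"],M["m01"]/M["m00"],.137))
d=[cv2.absdiff(cv2.imread(f"pics/top{k}.png")[100:260,100:500],cv2.imread("pics/top0.png")[100:260,100:500]) for k in (8,)]
cv2.imwrite("pics/f.png",np.vstack([cv2.imread("pics/top8.png")[100:260,100:500],cv2.imread("pics/side8.png")[120:345,150:550]]).repeat(1,0))
cv2.imwrite("pics/f2.png",np.hstack([cv2.resize(cv2.imread(f"pics/{n}")[a:a+90,b:b+120],(400,300),interpolation=cv2.INTER_CUBIC) for n,a,b in (("top8.png",157,215),("side8.png",180,215))]))
```

```text
[ 0.6028 -0.0105  0.2999] [ 0.0919 -0.4913  0.4447] 18.2583
good 0 [0.4991 0.0996 0.137 ]
good 8 [0.4989 0.0995 0.137 ]
```

View pics/f.png

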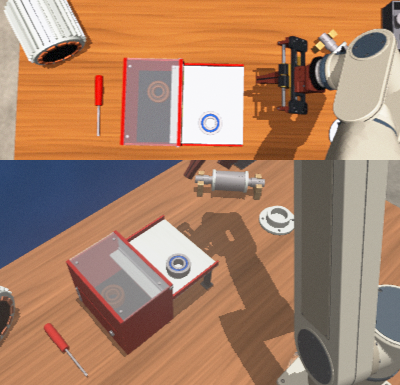

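View pics/f2.png

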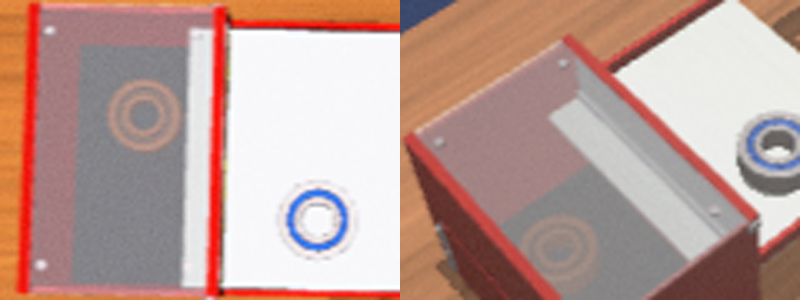

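The worn bearing lies flat in the box at top zoom (143,115), and the ledge and flap look the same as at the start, so the flap is shut. The good bearing moved about 0.2 mm by measurement, and the flange, rotor and screwdriver look unmoved. The arm is clear, so I'm handing in.

Run:
```python
from station import *
job_done(); print(get_time())
```

```text
the job is handed in; nothing more can be done
the job is handed in; nothing more can be done
```

The worn bearing is in the reject box and the job is handed in. I pushed it along the tray with the shut fingertips slanted at 45°, through the flap and over the ledge, then drew the fingers back out and up. The clock read about 18.3 s just before hand-in.

**Last checks before hand-in:**
- **Worn bearing:** it lies flat on the mat in the box.
- **Flap:** it looks the same as at the start, so shut. I judged this by eye from the pictures, since its angle can't be read directly.
- **Good bearing:** it measured within about 0.2 mm of where it lay.
- **Flange, rotor and screwdriver:** they look unmoved. I judged these by eye and did not measure them.
- **Arm:** the fingers are clear of everything, and the force on the tool is under 1 N.

**What disagreed:** the real fingertips sit about 20 mm further back along the fingers than the reported TCP. Because of that, my first push, with the fingers part open, caught the bearing's top edge and moved it about 9 mm. I backed off, shut the fingers, found the tray height with a light touch-down (about 6 N), and pushed again lower on the rim. The 25 N force guard did not trip during the push through the flap.

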